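# Snap the airtight lid that fits onto the storage canister and keep it pressed home

### The job

Close the open middle-sized steel storage canister that stands out on the table: of the three knobbed steel lids lying about, pick up by its knob the one that fits its neck, set it on and press it straight down past the click of the seal ring until it sits fully home. Finish there, still holding the knob and still pressing the lid firmly down so that the seal can settle; do not let go. Leave the other two lids and the things lying round about where they are, and the canister standing upright where it stands.

Things in the scene. Friction and masses are not known exactly. Their poses are not given: they have to be found in the camera images.
- canister: The open canister to be closed: bright steel, round, loose, about 0.8 kg; 117 mm high; body 80 mm in diameter and 83 mm high, above it a shoulder and a neck. Origin: centre of its underside, z up. Neck 58 mm in diameter, upright from 93 to 110 mm above the table, tapering to 46 mm at the mouth. Two other canisters of the set (larger, smaller) stand back by the wall and are not part of the job.
- canister_mouth (a point): Centre of the mouth, on the axis, 117 mm above the underside. The taper below it guides a lid that is a few mm off centre. A lid is fully home when the inside of its top meets the mouth.
- canister_seal (a point): Centre of the dark elastic seal ring round the neck, 104 mm above the underside; the ring is 66 mm in outer diameter. A lid with the right bead meets it with its underside about 8 mm above home, needs a push of about 12 to 17 N to be pushed over it, gives way suddenly (the click) about 6 mm above home, then goes on down to the mouth.
- lid_small: Smallest of three steel lids of one form with black knobs: 62 mm in outer diameter, opening 52 mm inside its bead. About 90 g. Lies knob up on the table. Origin: centre of its lower rim, z up. From the rim: inside of its top 18.8 mm up, flat top face 21.5 mm; upright round knob on the axis, 24 mm in diameter, from 21.5 to 45 mm.
- lid_medium: Middle of the three lids: 71 mm in outer diameter, opening 61 mm inside its bead; otherwise the same form, heights and knob (24 mm in diameter, from 21.5 to 45 mm above its rim). Origin: centre of its lower rim, z up. Fully home on a canister its lower rim is 18.8 mm below the mouth.
- lid_large: Largest of the three lids: 80 mm in outer diameter, opening 70 mm inside its bead; otherwise the same form, heights and knob. Origin: centre of its lower rim, z up.
- mug: White mug, 78 mm in diameter, 97 mm high, standing near; bystander. Origin: centre of its underside.
- can_1: Drinks can, 66 mm in diameter, 115 mm high, upright; bystander. Origin: centre of its underside.
- spoon: Teaspoon, 132 mm long, lying flat; bystander.
- cork: Wine cork, 44 mm long, 23 mm thick, lying; bystander.
- tea_light: Tea light, 38 mm in diameter, 16 mm high; bystander.
- scissors: Scissors, 199 mm long, lying flat; bystander.

How it is judged:
On the way, in this order (a step that is already met when the one before it is completed fails the run):
1. the medium lid is picked up, clear of the table, in the fingers (height (world z) of lid_medium above 0.04 m and contact force between the fingers and lid_medium above 1 N and not (horizontal distance between lid_medium and canister_mouth below 0.06 m)), for 0.2 s.
2. the lid is pressed over the seal and fully home on the canister (z of lid_medium in the frame of canister between 0.0955 and 0.1 m and horizontal distance between lid_medium and canister_mouth below 0.004 m and angle between the z axis of lid_medium and the z axis of canister, either way round below 0.06 rad and contact force between lid_medium and canister above 5 N and contact force between the fingers and lid_medium above 2 N), for 0.2 s.
At the end, for the whole second after the job is handed in: Medium lid fully home on the canister (inside of top within 1.8 mm of the mouth, 4 mm off axis, 0.06 rad off square at most), fingers still holding it and pressing it on with over 5 N through the last second; canister upright on the table within 50 mm of its start (all of step 2 and angle between canister's own z axis and vertical below 0.06 rad and height (world z) of canister below 0.006 m and distance of canister from where it was at the start of the episode below 0.05 m and linear speed of canister below 0.02 m/s); the arm keeps its last pose, push and grip.
It fails at once if one of the other two lids is shifted by more than 40 mm (distance of any of lid_small, lid_large from where it was at the start of the episode above 0.04 m).
It fails at once if the mug, can, teaspoon, cork, tea light or scissors are shifted by more than 40 mm (distance of any of mug, can_1, spoon, cork, tea_light, scissors from where it was at the start of the episode above 0.04 m).
It fails at once if the canister is tipped by more than 0.35 rad (angle between canister's own z axis and vertical above 0.35 rad).
It also fails if it takes over 45 s, if anything falls off the work surface, if the arm or the gripper's body presses on something with over 40 N, if the wrist force passes 120 N, or if a joint passes its speed limit or range.

### The arm

A 7-joint arm with a two-finger parallel gripper is mounted at the origin on a cart in front of the work surface, level with it; the furniture and walls round the work are solid. World frame = base frame: x ahead of the robot, y to its left, z up, the work surface at z = 0. Lengths are in m, angles in rad, forces in N, time in s.
With the tool pointing down it reaches from about 0.425 to 0.875 m from the base axis. Payload 8.4 kg.
Tool frame: the origin (TCP) lies at the very end of the fingers, on their centre line; the grasp point (between the pads) lies 19 mm behind it; z points along the fingers, y is the line along which they close (so a half turn about z gives the same grasp; the last joint's range is limited). The gripper opens to 87 mm and grips with 3 to 60 N. Pads are 19 mm wide; open, the fingers measure 117 mm over their backs; the gripper's body (75 mm by 190 mm) begins 51 mm behind the grasp point.
Start: joints at [1.038, 0.333, 0.04, 1.465, -0.013, 1.343, -0.059], TCP at [0.273, -0.59, 0.223] pointing down, gripper open.
Joint ranges: [-2.58, 2.58], [-0.38, 2.09], [-1.3, 1.39], [0.25, 2.4], [-1.5, 4.64], [0.08, 2.09], [-2.65, 2.65]. Speed limits (rad/s): [2.22, 2.22, 2.79, 2.79, 3.14, 3.14, 3.14].

### API

Orientations are given as [roll, pitch, yaw] about the fixed x, y, z axes, in that order (R = Rz(yaw) Ry(pitch) Rx(roll)).
In Python, from plant import manip gives the robot as it stands. The module is installed in compiled form; this text tells all that it offers.
- The arm moves only by the shell command python3 -m handwheel 'ROWS'. ROWS is JSON, a list of rows, each an object of numbers: "fingers": the opening, from 0 (shut) to 1 (fully open); "tx", "ty", "tz": the shift along the tool's x, y, z in m; "spin": the turn about the tool's z in rad. A call has 1 to 10 rows; each row is the pose to reach, as a shift and turn from the pose commanded when the call began, along the tool's axes at that moment; what a row does not reach only later rows make up. A row lasts 1/12 s, in which the tool goes at most 41.7 mm and 7.16 degrees, less where a joint would pass 70% of its speed; a pose out of reach is approached as far as the arm can. A call with a gripper value outside its range is refused whole. The fingers move at their own pace and stop on an object; the grip force is fixed at half the most. Time passes only in rows, so rows that repeat a pose let the fingers close. It gives the time, the measured TCP pose, the force, the opening and the grip force at its end, in the units of the state.
- manip.get_state(): the state, without advancing time (a new reading comes with each control period).
- manip.get_image(name): name is "scene" or "top" or "wrist"; returns a dict with "pixels" (400x640x3 uint8, red, green, blue), "intrinsics" (3x3 intrinsics, pixels), "rvec" (rotation vector, rad) and "tvec" (3), from world to camera coordinates, as OpenCV has them. Camera axes: x right, y down, z forward; pixel columns grow to the right and rows downward; lengths in m; the calibration is good to about 2 mm. A picture is of the moment at which its call begins. There is no depth.
- manip.finish_job(): hands the job in; it is judged then, once.
Trained networks look in a picture, given as the dict that the camera call returned (one of the last four; its "shot" number tells which), for a name from the list of things; names that differ only in an ending like _2 or _b are one class to them, and where a whole thing is asked for, a point or a joint stands for the part that bears it (a point fixed in the world has none). Each returns a list of dicts, best first, with "p" (0 to 1); they miss things now and then, are a little off and sometimes report something else, mostly with a low value. They report only what shows in the picture. A call takes as long as a camera call.
- manip.trace(target, picture): "pixels" (400x640 bool, what is visible of it) and "bbox" ([left, top, right, bottom] in pixels, round what is visible of it).
The state is a dict: "clock": time; "joint_positions": joint angles; "joint_vel": joint speeds; "joint_torque": joint torques, N m; "position": TCP position; "orientation": TCP orientation; "ft_force": force on the tool from outside, world axes, zero at the start; "moment": the same for the moment, N m; "finger_gap": finger opening in m; "gripper_force": force on a finger pad.
Only numpy, scipy, OpenCV 4.12 (cv2) and the standard library are available. Lean on these libraries where they do the work, as an engineer would, in place of code of your own. Each camera call takes 0.05 s, during which the arm holds its last target. There are 200 camera calls.

## Working session

There is one attempt and no reset: what is moved stays moved. The work goes in short steps, Python scripts to look and compute and a shell command to move; the robot and the scene stay as the last step left them, time stands still between calls to the robot, and variables do not carry over. Pictures are saved under pics/ and viewed, at most 10 in all, crops included, and the job is handed in when it is done.

```bash
mkdir -p pics; cat > h.py <<'E'
import numpy as np, cv2
from plant import manip
def cam(im):
    R,_=cv2.Rodrigues(np.array(im["rvec"],float)); t=np.array(im["tvec"],float).ravel(); return np.array(im["intrinsics"]),R,t
def ray(im,uv):
    K,R,t=cam(im); d=R.T@np.linalg.inv(K)@np.array([uv[0],uv[1],1.]); return -R.T@t,d
def onplane(im,uv,z):
    c,d=ray(im,uv); return c+d*(z-c[2])/d[2]
def proj(im,p):
    return cv2.projectPoints(np.array(p,float).reshape(-1,3),np.array(im["rvec"],float),np.array(im["tvec"],float),np.array(im["intrinsics"]),None)[0].reshape(-1,2)
def tri(a,ua,b,ub):
    (c1,d1),(c2,d2)=ray(a,ua),ray(b,ub); s=np.linalg.lstsq(np.c_[d1,-d2],c2-c1,rcond=None)[0]
    p,q=c1+s[0]*d1,c2+s[1]*d2; return (p+q)/2,np.linalg.norm(p-q)
def save(im,n,crop=None,f=1):
    p=im["pixels"][:,:,::-1]
    if crop: p=p[crop[1]:crop[3],crop[0]:crop[2]]
    cv2.imwrite("pics/"+n,cv2.resize(p,None,fx=f,fy=f,interpolation=cv2.INTER_CUBIC))
E
python3 - <<'E'
from h import *
np.set_printoptions(precision=4,suppress=True)
s=manip.get_state(); print(s["clock"],s["position"],s["orientation"],s["finger_gap"])
for n in["scene","top"]:
    im=manip.get_image(n); save(im,n+"0.png"); print(n,cam(im)[0][0],"C",ray(im,(0,0))[0])
    for o in["canister","lid_small","lid_medium","lid_large","mug","can_1","spoon","cork","tea_light","scissors"]:
        for r in manip.trace(o,im)[:3]:
            b=r["bbox"]; v,u=np.nonzero(r["pixels"]); print(o,round(r["p"],2),b,"ctr z0",onplane(im,((b[0]+b[2])/2,(b[1]+b[3])/2),0.02)[:2])
E
```

```text
0.0 [ 0.273  -0.5894  0.2216] [-3.14    0.0001  0.4338] 0.08674519032391952
scene [417.1717   0.     329.5332] C [0.1978 0.4455 0.8255]
canister 0.57 [321.8, 166.2, 356.7, 221.5] ctr z0 [ 0.6079 -0.0752]
lid_small 0.55 [398.7, 164.3, 426.7, 184.6] ctr z0 [ 0.5058 -0.2507]
lid_medium 0.8 [228.5, 279.3, 261.0, 313.9] ctr z0 [0.5786 0.2667]
lid_large 0.93 [313.1, 261.4, 347.2, 295.7] ctr z0 [0.4714 0.1183]
lid_large 0.41 [365.0, 197.1, 383.8, 205.8] ctr z0 [ 0.527  -0.1135]
mug 0.68 [319.2, 122.7, 363.0, 169.6] ctr z0 [ 0.7132 -0.2088]
can_1 0.57 [238.9, 181.4, 272.4, 229.6] ctr z0 [0.7382 0.0871]
spoon 0.54 [383.8, 234.0, 436.8, 244.5] ctr z0 [ 0.3978 -0.0789]
cork 0.61 [366.6, 198.4, 386.4, 201.5] ctr z0 [ 0.526  -0.1207]
cork 0.16 [322.5, 166.0, 357.2, 216.9] ctr z0 [ 0.6118 -0.0822]
tea_light 0.67 [368.2, 198.6, 387.4, 206.5] ctr z0 [ 0.5186 -0.1163]
tea_light 0.49 [281.5, 239.8, 297.8, 257.8] ctr z0 [0.5893 0.1216]
scissors 0.61 [290.5, 315.2, 344.5, 400.0] ctr z0 [0.3805 0.2609]
scissors 0.54 [322.0, 166.1, 355.1, 218.5] ctr z0 [ 0.6125 -0.0779]
top [387.1607   0.     318.9804] C 
[... 237 characters left out ...]
edium 0.75 [196.2, 185.8, 226.4, 207.8] ctr z0 [0.5734 0.256 ]
lid_large 0.79 [249.6, 220.5, 282.0, 251.8] ctr z0 [0.4692 0.112 ]
mug 0.72 [368.1, 123.7, 402.1, 169.6] ctr z0 [ 0.7073 -0.2058]
mug 0.5 [178.1, 240.3, 218.1, 302.8] ctr z0 [0.3808 0.2825]
mug 0.49 [251.2, 125.0, 282.0, 162.3] ctr z0 [0.7173 0.1131]
can_1 0.62 [253.5, 128.2, 282.2, 159.0] ctr z0 [0.7175 0.1097]
can_1 0.35 [324.8, 248.1, 366.0, 276.6] ctr z0 [ 0.4005 -0.0925]
spoon 0.64 [325.8, 245.8, 368.8, 277.1] ctr z0 [ 0.4027 -0.0974]
cork 0.72 [351.3, 205.8, 366.7, 222.5] ctr z0 [ 0.5246 -0.1306]
cork 0.56 [312.5, 166.0, 345.6, 204.2] ctr z0 [ 0.6026 -0.0533]
scissors 0.76 [178.9, 233.9, 222.1, 303.7] ctr z0 [0.3877 0.2767]
```

View pics/top0.png

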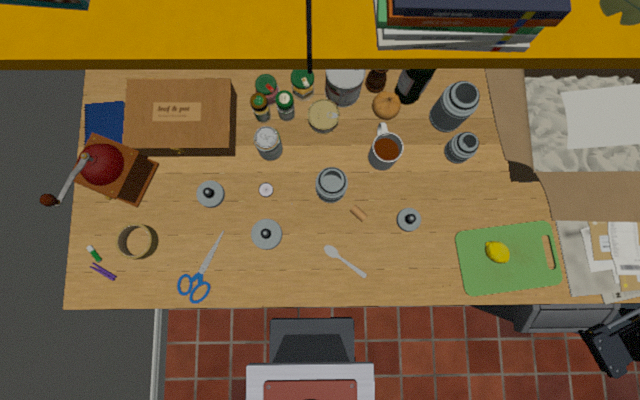

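View pics/scene0.png

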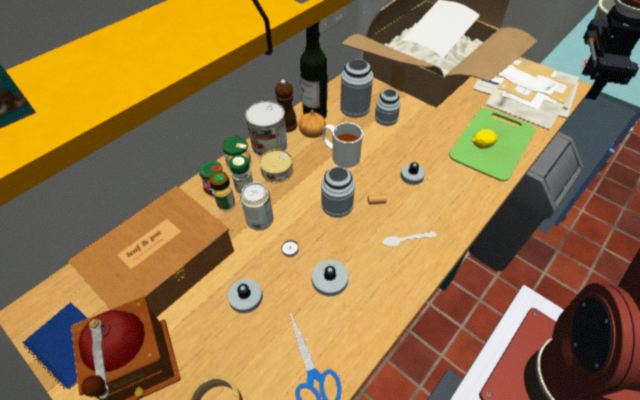

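The top view shows the lids with dark knobs near (209,192), (265,234) and (408,219), and the open canister near (332,184). The scene view shows the same knobs near (244,290), (330,272) and (413,167), with the canister mouth near (339,175). Next I'll triangulate the knobs and measure the lid widths.

```bash
python3 - <<'E'
from h import *
np.set_printoptions(precision=4,suppress=True)
a=manip.get_image("scene");b=manip.get_image("top")
def knob(im,u,v):
    g=cv2.cvtColor(im["pixels"],cv2.COLOR_RGB2GRAY).astype(float); w=g[v-11:v+12,u-11:u+12]
    m=(w<60).astype(np.uint8); n,l,st,c=cv2.connectedComponentsWithStats(m); k=1+np.argmax(st[1:,4]); return c[k]+[u-11,v-11],st[k]
for n,ua,ub in[("M",(244,290),(209,192)),("L",(330,272),(265,234)),("S",(413,167),(408,219))]:
    (ka,sa),(kb,sb)=knob(a,*ua),knob(b,*ub); print(n,ka,sa,kb,sb,tri(a,ka,b,kb))
    # lid outline in top image: saturation-based mask
    u,v=ub; p=b["pixels"][v-24:v+25,u-24:u+25]; hsv=cv2.cvtColor(p,cv2.COLOR_RGB2HSV)
    m=((hsv[...,1]<90)).astype(np.uint8); nn,l,st,c=cv2.connectedComponentsWithStats(m); k=l[24+8,24] or 1
    e=cv2.minEnclosingCircle(np.argwhere(l==k)[:,::-1].astype(np.float32)); z=ray(b,(0,0))[0][2]-.01
    ell=cv2.fitEllipse(max(cv2.findContours((l==k).astype(np.uint8),0,1)[0],key=len)); print(" st",st[k],"ell",ell,"diam mm",(np.array(ell[1])+1)/387*z*1000)
for n,im,c in[("s",a,(295,150,385,240)),("t",b,(290,145,380,235))]: save(im,"can_%s.png"%n,c,6)
for z in(0,.083,.117): print(z,proj(b,[.6,-.045,z]),proj(a,[.6,-.045,z]))
E
python3 -c "
import cv2,numpy as np
cv2.imwrite('pics/can.png',cv2.resize(np.hstack([cv2.imread('pics/can_%s.png'%c) for c in 'st']),(800,400)))"
```

```text
M [243.7634 292.2688] [ 5  6 12 13 93] [208.871  192.7742] [ 6  7 10 10 62] (array([0.5842, 0.2621, 0.0246]), np.float64(0.002118816455457052))
 st [ 11  12  29  28 617] ell ((24.977672576904297, 25.516347885131836), (26.794912338256836, 27.93406105041504), 96.89508819580078) diam mm [72.8026 75.7864]
L [329.506  274.4458] [ 6  6 10 13 83] [265.7059 233.2745] [ 7  6 10  9 51] (array([0.4772, 0.1124, 0.0225]), np.float64(0.0017964996788132552))
 st [  9   8  33  32 792] ell ((25.052471160888672, 23.681825637817383), (30.86489486694336, 30.982772827148438), 43.47320556640625) diam mm [83.4631 83.7718]
S [413.1231 169.1385] [ 7  8  9 10 65] [409.2632 218.6491] [ 8  6 11 10 57] (array([ 0.5113, -0.2594,  0.0291]), np.float64(0.001271421367568374))
 st [ 13  12  25  25 466] ell ((24.58892822265625, 24.2012939453125), (23.487646102905273, 23.974565505981445), 113.30493927001953) diam mm [64.14   65.4154]
0 [[325.7078 187.5672]] [[333.7277 207.6059]]
0.083 [[326.7112 181.0634]] [[334.2305 185.989 ]]
0.117 [[327.1733 178.0678]] [[334.4564 176.2766]]
```

View pics/can.png

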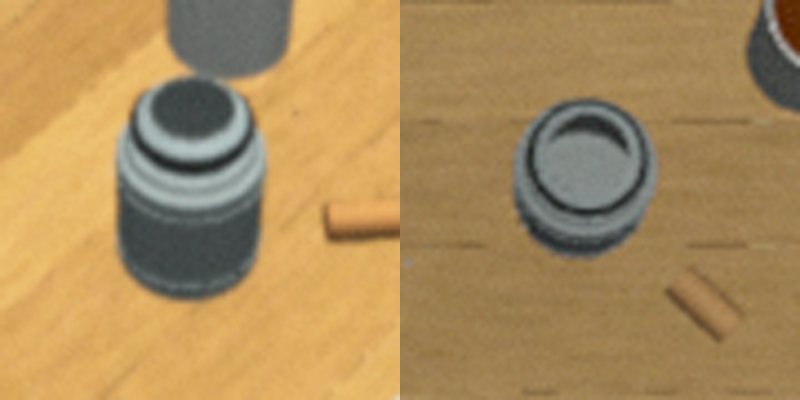

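Measured diameters of about 74, 83 and 65 mm confirm that the lid at (0.584, 0.262) is the medium one. In the crop, the canister's seal ring is centred at top pixel (332.8,180.3) and its mouth at scene pixel (338.4,174.1). I'm moving toward the lid now.

```bash
python3 -m handwheel '[{"fingers":1,"tx":0.64,"ty":-0.642,"tz":0},{"fingers":1,"tx":0.64,"ty":-0.642,"tz":0},{"fingers":1,"tx":0.64,"ty":-0.642,"tz":0},{"fingers":1,"tx":0.64,"ty":-0.642,"tz":0},{"fingers":1,"tx":0.64,"ty":-0.642,"tz":0},{"fingers":1,"tx":0.64,"ty":-0.642,"tz":0},{"fingers":1,"tx":0.64,"ty":-0.642,"tz":0},{"fingers":1,"tx":0.64,"ty":-0.642,"tz":0},{"fingers":1,"tx":0.64,"ty":-0.642,"tz":0},{"fingers":1,"tx":0.64,"ty":-0.642,"tz":0}]'
```

```text
invalid input at $[0]: expected keys fingers, tx, ty, tz, spin
```

```bash
python3 -m handwheel '[{"fingers":1,"tx":0.64,"ty":-0.642,"tz":0,"spin":0},{"fingers":1,"tx":0.64,"ty":-0.642,"tz":0,"spin":0},{"fingers":1,"tx":0.64,"ty":-0.642,"tz":0,"spin":0},{"fingers":1,"tx":0.64,"ty":-0.642,"tz":0,"spin":0},{"fingers":1,"tx":0.64,"ty":-0.642,"tz":0,"spin":0},{"fingers":1,"tx":0.64,"ty":-0.642,"tz":0,"spin":0},{"fingers":1,"tx":0.64,"ty":-0.642,"tz":0,"spin":0},{"fingers":1,"tx":0.64,"ty":-0.642,"tz":0,"spin":0},{"fingers":1,"tx":0.64,"ty":-0.642,"tz":0,"spin":0},{"fingers":1,"tx":0.64,"ty":-0.642,"tz":0,"spin":0}]'
```

```text
clock: 2.03
position: [0.4163, -0.1965, 0.2229]
orientation: [3.141, -0.0, 0.434]
ft_force: [1.4, -0.7, 0.4]
finger_gap: 0.0869
gripper_force: 0.0
```

```bash
python3 -m handwheel '[{"fingers":1,"tx":0.345,"ty":-0.345,"tz":0,"spin":0},{"fingers":1,"tx":0.345,"ty":-0.345,"tz":0,"spin":0},{"fingers":1,"tx":0.345,"ty":-0.345,"tz":0,"spin":0},{"fingers":1,"tx":0.345,"ty":-0.345,"tz":0,"spin":0},{"fingers":1,"tx":0.345,"ty":-0.345,"tz":0,"spin":0},{"fingers":1,"tx":0.345,"ty":-0.345,"tz":0,"spin":0},{"fingers":1,"tx":0.345,"ty":-0.345,"tz":0,"spin":0},{"fingers":1,"tx":0.345,"ty":-0.345,"tz":0,"spin":0},{"fingers":1,"tx":0.345,"ty":-0.345,"tz":0,"spin":0},{"fingers":1,"tx":0.345,"ty":-0.345,"tz":0,"spin":0}]'
python3 - <<'E'
from h import *
np.set_printoptions(precision=4,suppress=True)
s=manip.get_state(); im=manip.get_image("wrist"); save(im,"w1.png"); print(s["clock"],s["position"]); print(ray(im,(0,0))[0],proj(im,[[.584,.262,.033],[.584,.262,0]]))
K,R,t=cam(im); print(K[0,0],R)
for r in manip.trace("lid_medium",im)[:2]: print(r["p"],r["bbox"])
E
```

```text
clock: 2.87
position: [0.5602, 0.1945, 0.2228]
orientation: [3.141, -0.001, 0.433]
ft_force: [0.7, -0.3, 0.2]
finger_gap: 0.0873
gripper_force: 0.0
2.8667 [0.5602 0.1945 0.2228]
[0.6259 0.2265 0.3848] [[269.8017 122.9626]
 [274.0126 120.9329]]
345.6520551253495 [[ 0.4193 -0.9079  0.0007]
 [-0.8748 -0.4038  0.2675]
 [-0.2426 -0.1128 -0.9635]]
0.83 [235.0, 83.4, 310.0, 156.6]
```

View pics/w1.png

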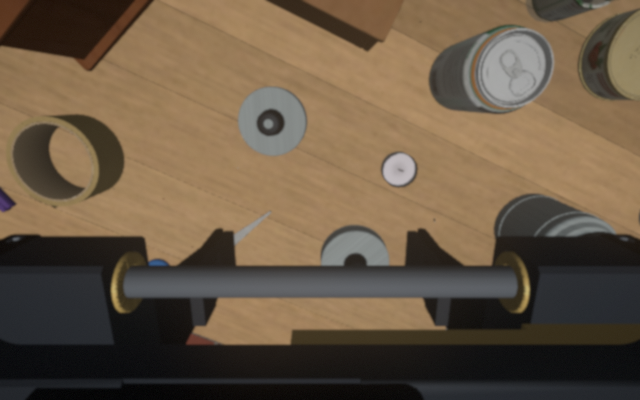

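The wrist view shows the medium lid with its knob at (269,122), matching the predicted (269.8,123). The can is at upper right, the tea light at (399,169), and the large lid sits partly behind the gripper. I'll take a second wrist view after a short move and triangulate.

```bash
cat >> h.py <<'E'
def knobc(im,u,v,r=30,th=70):
    u,v=int(u),int(v); g=cv2.cvtColor(im["pixels"],cv2.COLOR_RGB2GRAY); y0,x0=max(v-r,0),max(u-r,0); w=g[y0:v+r,x0:u+r]
    n,l,st,c=cv2.connectedComponentsWithStats((w<th).astype(np.uint8)); k=1+np.argmax(st[1:,4])
    cn=max(cv2.findContours((l==k).astype(np.uint8),0,1)[0],key=len); (cx,cy),rr=cv2.minEnclosingCircle(cn); return np.array([cx+x0,cy+y0]),rr
def discc(im,u,v,r=50,sat=70):
    u,v=int(u),int(v); y0,x0=max(v-r,0),max(u-r,0); p=im["pixels"][y0:v+r,x0:u+r]; m=(cv2.cvtColor(p,cv2.COLOR_RGB2HSV)[...,1]<sat).astype(np.uint8)
    n,l,st,c=cv2.connectedComponentsWithStats(m); k=1+np.argmax(st[1:,4]); cn=max(cv2.findContours((l==k).astype(np.uint8),0,1)[0],key=len); e=cv2.fitEllipse(cn); return np.array(e[0])+[x0,y0],e[1]
E
cat > m.py <<'E'
from h import *
import pickle
np.set_printoptions(precision=4,suppress=True)
im=manip.get_image("wrist"); p=proj(im,[.584,.262,.033])[0]; k,r=knobc(im,*p); d,ax=discc(im,*p)
print(k,r,d,ax,"knob@.034",onplane(im,k,.034),"disc@.018",onplane(im,d,.018))
try:
    q=pickle.load(open("q.pkl","rb")); print("tri knob",tri(q[0],q[1],im,k),"disc",tri(q[0],q[2],im,d))
except FileNotFoundError: pass
pickle.dump((im,k,d),open("q.pkl","wb"))
E
python3 m.py
python3 -m handwheel '[{"fingers":1,"tx":-0.02,"ty":-0.06,"tz":0.06,"spin":0},{"fingers":1,"tx":-0.02,"ty":-0.06,"tz":0.06,"spin":0},{"fingers":1,"tx":-0.02,"ty":-0.06,"tz":0.06,"spin":0},{"fingers":1,"tx":-0.02,"ty":-0.06,"tz":0.06,"spin":0}]'
python3 m.py
```

```text
[277.3889 123.537 ] 12.863873481750488 [278.8959 121.9889] (67.8241958618164, 69.47089385986328) knob@.034 [0.5849 0.2619 0.034 ] disc@.018 [0.5852 0.2625 0.018 ]
clock: 3.35
position: [0.514, 0.2387, 0.1611]
orientation: [3.141, 0.003, 0.436]
ft_force: [-0.4, -0.0, -0.2]
finger_gap: 0.0871
gripper_force: 0.0
[331.5  97.5] 15.700418472290039 [331.1209  96.2309] (82.90662384033203, 86.21788024902344) knob@.034 [0.5842 0.2625 0.034 ] disc@.018 [0.5852 0.2628 0.018 ]
tri knob (array([0.5843, 0.2624, 0.0284]), np.float64(6.777614332851565e-05)) disc (array([0.5851, 0.2627, 0.0167]), np.float64(0.00019154240611124145))
```

```bash
python3 -m handwheel '[{"fingers":1,"tx":0.074,"ty":0.008,"tz":0,"spin":0},{"fingers":1,"tx":0.074,"ty":0.008,"tz":0.03,"spin":0},{"fingers":1,"tx":0.074,"ty":0.008,"tz":0.07,"spin":0},{"fingers":1,"tx":0.074,"ty":0.008,"tz":0.08,"spin":0},{"fingers":1,"tx":0.074,"ty":0.008,"tz":0.08,"spin":0},{"fingers":1,"tx":0.074,"ty":0.008,"tz":0.08,"spin":0}]'
python3 - <<'E'
from h import *
s=manip.get_state(); p=np.array(s["position"]);y=s["orientation"][2]; d=np.array([.5848,.2625])-p[:2]; print(p,d,"tx",d@[np.cos(y),np.sin(y)],"ty",d@[np.sin(y),-np.cos(y)],"tz",p[2]-.0245)
E
```

```text
clock: 3.9
position: [0.5873, 0.2617, 0.0838]
orientation: [3.141, -0.0, 0.432]
ft_force: [0.3, -0.5, 0.9]
finger_gap: 0.0869
gripper_force: 0.0
[0.58729442 0.26174206 0.08384256] [-0.00249442  0.00075794] tx -0.0019470927351620288 ty -0.001733611514497619 tz 0.05934255765311681
```

```bash
python3 -m handwheel '[{"fingers":1,"tx":-0.002,"ty":-0.002,"tz":0.03,"spin":0},{"fingers":1,"tx":-0.002,"ty":-0.002,"tz":0.05,"spin":0},{"fingers":1,"tx":-0.002,"ty":-0.002,"tz":0.057,"spin":0},{"fingers":1,"tx":-0.002,"ty":-0.002,"tz":0.059,"spin":0},{"fingers":1,"tx":-0.002,"ty":-0.002,"tz":0.059,"spin":0},{"fingers":1,"tx":-0.002,"ty":-0.002,"tz":0.059,"spin":0}]'
python3 -m handwheel '[{"fingers":0,"tx":0,"ty":0,"tz":0,"spin":0},{"fingers":0,"tx":0,"ty":0,"tz":0,"spin":0},{"fingers":0,"tx":0,"ty":0,"tz":0,"spin":0},{"fingers":0,"tx":0,"ty":0,"tz":0,"spin":0},{"fingers":0,"tx":0,"ty":0,"tz":0,"spin":0},{"fingers":0,"tx":0,"ty":0,"tz":0,"spin":0},{"fingers":0,"tx":0,"ty":0,"tz":0,"spin":0},{"fingers":0,"tx":0,"ty":0,"tz":0,"spin":0}]'
```

```text
clock: 4.4
position: [0.5854, 0.2641, 0.026]
orientation: [3.141, -0.003, 0.433]
ft_force: [1.1, -0.6, 0.0]
finger_gap: 0.087
gripper_force: 0.0
clock: 5.07
position: [0.584, 0.2637, 0.0235]
orientation: [-3.142, 0.0, 0.434]
ft_force: [-0.1, 0.3, -0.3]
finger_gap: 0.0416
gripper_force: 0.0
```

```bash
python3 -m handwheel '[{"fingers":0,"tx":0,"ty":0,"tz":0,"spin":0},{"fingers":0,"tx":0,"ty":0,"tz":0,"spin":0},{"fingers":0,"tx":0,"ty":0,"tz":0,"spin":0},{"fingers":0,"tx":0,"ty":0,"tz":0,"spin":0},{"fingers":0,"tx":0,"ty":0,"tz":0,"spin":0},{"fingers":0,"tx":0,"ty":0,"tz":0,"spin":0},{"fingers":0,"tx":0,"ty":0,"tz":0,"spin":0}]'
```

```text
clock: 5.65
position: [0.584, 0.2636, 0.0235]
orientation: [-3.142, 0.0, 0.434]
ft_force: [-0.4, 0.3, -0.3]
finger_gap: 0.0231
gripper_force: 30.0
```

```bash
python3 -m handwheel '[{"fingers":0,"tx":0,"ty":0,"tz":-0.02,"spin":0},{"fingers":0,"tx":0,"ty":0,"tz":-0.05,"spin":0},{"fingers":0,"tx":0,"ty":0,"tz":-0.09,"spin":0},{"fingers":0,"tx":0,"ty":0,"tz":-0.13,"spin":0},{"fingers":0,"tx":0,"ty":0,"tz":-0.17,"spin":0},{"fingers":0,"tx":0,"ty":0,"tz":-0.21,"spin":0},{"fingers":0,"tx":0,"ty":0,"tz":-0.22,"spin":0},{"fingers":0,"tx":0,"ty":0,"tz":-0.22,"spin":0}]'
python3 - <<'E'
from h import *
np.set_printoptions(precision=4,suppress=True)
s=manip.get_state(); p=np.array(s["position"]);y=s["orientation"][2]; d=np.array([.50,-.06])-p[:2]; print(p,s["ft_force"],s["gripper_force"],"tx",d@[np.cos(y),np.sin(y)],"ty",d@[np.sin(y),-np.cos(y)])
E
```

```text
clock: 6.32
position: [0.5854, 0.2649, 0.2479]
orientation: [3.141, -0.007, 0.434]
ft_force: [-0.2, 0.1, -1.4]
finger_gap: 0.0234
gripper_force: 30.0
[0.5854 0.2649 0.2479] [-0.2263  0.1163 -1.3995] 30.000121286138892 tx -0.21409249496408245 ty 0.25889044067899286
```

```bash
python3 -m handwheel '[{"fingers":0,"tx":-0.02,"ty":0.024,"tz":0,"spin":0},{"fingers":0,"tx":-0.046,"ty":0.056,"tz":0,"spin":0},{"fingers":0,"tx":-0.073,"ty":0.088,"tz":0,"spin":0},{"fingers":0,"tx":-0.1,"ty":0.12,"tz":0,"spin":0},{"fingers":0,"tx":-0.126,"ty":0.152,"tz":0,"spin":0},{"fingers":0,"tx":-0.152,"ty":0.184,"tz":0,"spin":0},{"fingers":0,"tx":-0.178,"ty":0.215,"tz":0,"spin":0},{"fingers":0,"tx":-0.2,"ty":0.242,"tz":0,"spin":0},{"fingers":0,"tx":-0.214,"ty":0.259,"tz":0,"spin":0},{"fingers":0,"tx":-0.214,"ty":0.259,"tz":0,"spin":0}]'
python3 - <<'E'
from h import *
import pickle
im=manip.get_image("wrist"); save(im,"w2.png"); pickle.dump(im,open("w2.pkl","wb"))
print(manip.get_state()["position"],proj(im,[[.597,-.059,z] for z in(0,.083,.104,.117)]))
for r in manip.trace("canister",im)[:2]: print(r["p"],r["bbox"])
E
```

```text
clock: 7.15
position: [0.4967, -0.0674, 0.2418]
orientation: [3.141, 0.003, 0.426]
ft_force: [0.3, -0.2, -0.9]
finger_gap: 0.0232
gripper_force: 30.0
[ 0.49741338 -0.06431066  0.24198334] [[351.42380319  77.54986989]
 [359.7958779   72.30526854]
 [362.6644811   70.50826115]
 [364.6554667   69.2610284 ]]
0.87 [308.9, 20.0, 406.4, 117.3]
```

View pics/w2.png

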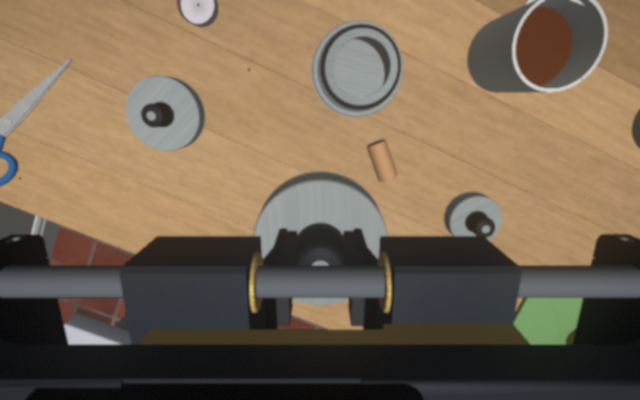

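The wrist view shows the canister nearly from above, with its ring centred about (358,67). The medium lid is held level in the fingers. I'll fit the dark ring here and from a second place.

```bash
cat > c.py <<'E'
from h import *
import pickle,sys
np.set_printoptions(precision=4,suppress=True)
im=manip.get_image("wrist"); s=manip.get_state()
b=manip.trace("canister",im)[0]; x0,y0,x1,y1=[int(v) for v in b["bbox"]]; print(b["p"],b["bbox"])
g=cv2.cvtColor(im["pixels"],cv2.COLOR_RGB2GRAY).astype(float); c=np.array([(x0+x1)/2,(y0+y1)/2])
for it in range(3):   # darkest point along radial lines = seal ring
    pts=[]; R=(x1-x0)/2
    for a in np.linspace(0,2*np.pi,72,endpoint=False):
        rr=np.arange(.68*R,.98*R,.25); xy=(c+np.outer(rr,[np.cos(a),np.sin(a)])).astype(np.float32)
        v=cv2.remap(g.astype(np.float32),xy[:,0].reshape(1,-1),xy[:,1].reshape(1,-1),1)[0]
        if xy[:,1].min()<2: continue
        w=np.clip(90-v,0,None)
        if w.sum()>50: pts.append((xy*w[:,None]).sum(0)/w.sum())
    pts=np.array(pts,np.float32); e=cv2.fitEllipse(pts); c=np.array(e[0])
res=[]; 
K,R_,t=cam(im); cz=ray(im,(0,0))[0][2]
print("ring",len(pts),e,"at .104",onplane(im,c,.104))
# world circle fit of ring points at z=.104
W=np.array([onplane(im,q,.104)[:2] for q in pts]); A=np.c_[2*W,np.ones(len(W))]; x=np.linalg.lstsq(A,(W**2).sum(1),rcond=None)[0]; r=np.sqrt(x[2]+x[0]**2+x[1]**2)
d=np.hypot(*(W-x[:2]).T); print("circle",x[:2],"r",r,"res",np.std(d)); 
try: q=pickle.load(open("qc.pkl","rb")); print("tri",tri(q[0],q[1],im,c))
except FileNotFoundError: pass
pickle.dump((im,c),open("qc.pkl","wb"))
p=np.array(s["position"]);y=s["orientation"][2]; d=x[:2]-p[:2]; print(p,"tx",d@[np.cos(y),np.sin(y)],"ty",d@[np.sin(y),-np.cos(y)])
E
python3 c.py
python3 -m handwheel '[{"fingers":0,"tx":-0.01,"ty":-0.03,"tz":0,"spin":0},{"fingers":0,"tx":-0.02,"ty":-0.06,"tz":0,"spin":0},{"fingers":0,"tx":-0.02,"ty":-0.07,"tz":0,"spin":0},{"fingers":0,"tx":-0.02,"ty":-0.07,"tz":0,"spin":0},{"fingers":0,"tx":-0.02,"ty":-0.07,"tz":0,"spin":0},{"fingers":0,"tx":-0.02,"ty":-0.07,"tz":0,"spin":0}]'
python3 c.py
```

```text
0.89 [315.2, 26.9, 407.9, 120.6]
ring 67 ((364.41729736328125, 72.6614761352539), (72.38627624511719, 80.40420532226562), 169.2600860595703) at .104 [ 0.5976 -0.0549  0.104 ]
circle [ 0.5969 -0.0554] r 0.030414741766095436 res 0.0011826509098587404
[ 0.4983 -0.0608  0.2425] tx 0.09167628124074916 ty 0.036498464581253484
clock: 7.85
position: [0.4517, -0.0064, 0.2434]
orientation: [3.141, 0.0, 0.434]
ft_force: [-0.3, -0.3, -0.2]
finger_gap: 0.0234
gripper_force: 30.2
0.63 [381.7, 3.1, 495.1, 99.5]
ring 47 ((434.10009765625, 54.68921661376953), (85.74340057373047, 95.06035614013672), 35.48331832885742) at .104 [ 0.5879 -0.0442  0.104 ]
circle [ 0.5869 -0.0446] r 0.035593987290392835 res 0.001654611930531304
tri (array([ 0.6056, -0.0612,  0.0296]), np.float64(0.0008043606426120831))
[ 0.4517 -0.0066  0.2434] tx 0.10670639089846033 ty 0.09126717670239658
```

The second fit slipped off the ring. I'll check it by overlaying the known circles on the wrist view, the first wrist picture and the original top view.

```bash
cat > o.py <<'E'
from h import *
import pickle
from scipy.optimize import least_squares
np.set_printoptions(precision=4,suppress=True)
th=np.linspace(0,2*np.pi,120,endpoint=False); C=np.c_[np.cos(th),np.sin(th),0*th]
def ring(x,y,r,z): return C*r+[x,y,z]
def fit(im,x0):
    g=cv2.GaussianBlur(cv2.cvtColor(im["pixels"],cv2.COLOR_RGB2GRAY).astype(np.float32),(0,0),.8)
    def s(x,y,r,z):
        p=proj(im,ring(x,y,r,z)).astype(np.float32); ok=(p[:,1]>2)&(p[:,1]<398); return cv2.remap(g,p[:,0].reshape(1,-1),p[:,1].reshape(1,-1),1)[0][ok].mean()
    def cost(x,y): return s(x,y,.032,.104)-.5*s(x,y,.0355,.0985)-.5*s(x,y,.028,.110)
    best=min(((cost(x0[0]+a*1e-3,x0[1]+b*1e-3),x0[0]+a*1e-3,x0[1]+b*1e-3) for a in np.arange(-15,15.1,.5) for b in np.arange(-15,15.1,.5))); return best
ims=[pickle.load(open("w2.pkl","rb")),pickle.load(open("qc.pkl","rb"))[0],manip.get_image("wrist"),manip.get_image("top")]
out=[]
for im in ims:
    b=fit(im,(.597,-.056)); print(b); u,v=proj(im,[b[1],b[2],.1])[0].astype(int)
    f=6; p=np.pad(im["pixels"][:,:,::-1],((60,60),(60,60),(0,0)))[v+15:v+105,u+15:u+105]; p=np.ascontiguousarray(cv2.resize(p,(400,400)))
    for r,z,c in[(.033,.104,(0,0,255)),(.023,.117,(0,255,0)),(.04,.083,(255,0,0))]:
        q=(proj(im,ring(b[1],b[2],r,z))-[u-45,v-45])*400/90+2; cv2.polylines(p,[q.astype(int)],True,c,1)
    out.append(cv2.resize(p,(290,290)))
cv2.imwrite("pics/ov.png",np.vstack([np.hstack(out[:2]),np.hstack(out[2:])]))
E
python3 o.py
```

```text
(np.float32(-61.866447), np.float64(0.598), np.float64(-0.056))
(np.float32(-50.911057), np.float64(0.5984999999999999), np.float64(-0.057))
(np.float32(-50.465584), np.float64(0.5984999999999999), np.float64(-0.057))
(np.float32(-2.4849968), np.float64(0.5965), np.float64(-0.059500000000000004))
```

View pics/ov.png

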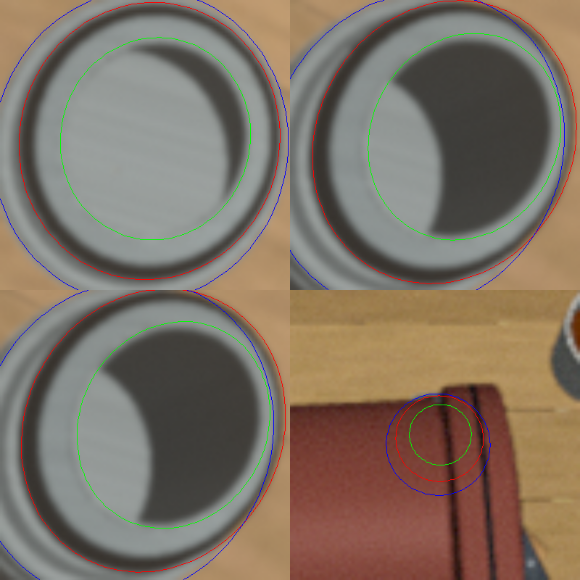

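The overlay shows good fits in both wrist views (first three panels): the ring and mouth circles lie on the canister. The top view is blocked by the arm. The canister axis is at about (0.598,-0.057), so I'm moving above it.

```bash
python3 -m handwheel '[{"fingers":0,"tx":0.02,"ty":0.02,"tz":0,"spin":0},{"fingers":0,"tx":0.045,"ty":0.043,"tz":0,"spin":0},{"fingers":0,"tx":0.07,"ty":0.067,"tz":0,"spin":0},{"fingers":0,"tx":0.095,"ty":0.091,"tz":0.02,"spin":0},{"fingers":0,"tx":0.112,"ty":0.107,"tz":0.04,"spin":0},{"fingers":0,"tx":0.112,"ty":0.107,"tz":0.06,"spin":0},{"fingers":0,"tx":0.112,"ty":0.107,"tz":0.07,"spin":0},{"fingers":0,"tx":0.112,"ty":0.107,"tz":0.08,"spin":0},{"fingers":0,"tx":0.112,"ty":0.107,"tz":0.08,"spin":0},{"fingers":0,"tx":0.112,"ty":0.107,"tz":0.08,"spin":0}]'
python3 - <<'E'
from h import *
import pickle
np.set_printoptions(precision=4,suppress=True)
s=manip.get_state(); p=np.array(s["position"]);y=s["orientation"][2]; d=np.array([.598,-.057])-p[:2]; print(p,s["ft_force"],"tx",d@[np.cos(y),np.sin(y)],"ty",d@[np.sin(y),-np.cos(y)])
im=manip.get_image("wrist"); a=manip.get_image("scene"); u,v=proj(a,[.598,-.057,.11])[0].astype(int)
save(a,"a.png",(u-50,v-50,u+50,v+50),5)
u,v=np.clip(proj(im,[.598,-.057,.13])[0].astype(int),0,[539,279]); print(u,v); cv2.imwrite("pics/a.png",np.hstack([cv2.resize(cv2.imread("pics/a.png"),(300,400)),cv2.resize(im["pixels"][150:,120:520,::-1],(480,400))]))
E
```

```text
clock: 8.88
position: [0.5975, -0.0561, 0.1642]
orientation: [3.141, -0.0, 0.434]
ft_force: [0.4, 0.7, 0.2]
finger_gap: 0.0232
gripper_force: 30.2
[ 0.5975 -0.0561  0.1642] [0.4278 0.6826 0.2329] tx 3.241482733664519e-05 ty 0.001039372614907435
323 224
```

View pics/a.png

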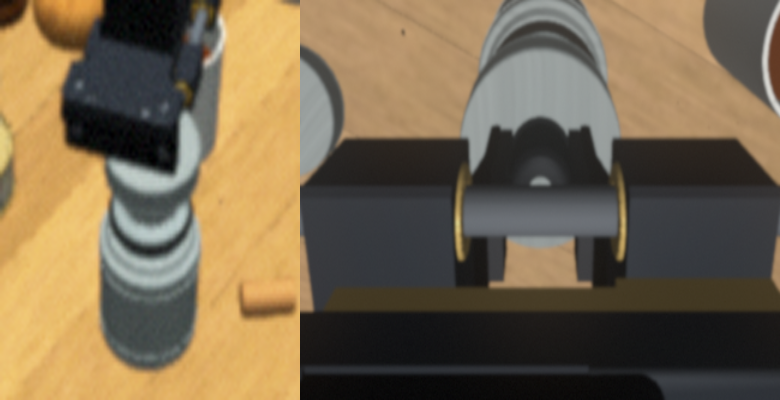

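The scene crop and wrist view both show the lid level and coaxial above the canister: lid axis at about x=153 against 150 for the canister in the left crop, and 540 against 543 in the right. I'm descending gently.

```bash
python3 -m handwheel '[{"fingers":0,"tx":0,"ty":0.001,"tz":0.008,"spin":0},{"fingers":0,"tx":0,"ty":0.001,"tz":0.016,"spin":0},{"fingers":0,"tx":0,"ty":0.001,"tz":0.021,"spin":0},{"fingers":0,"tx":0,"ty":0.001,"tz":0.025,"spin":0},{"fingers":0,"tx":0,"ty":0.001,"tz":0.029,"spin":0},{"fingers":0,"tx":0,"ty":0.001,"tz":0.032,"spin":0},{"fingers":0,"tx":0,"ty":0.001,"tz":0.032,"spin":0},{"fingers":0,"tx":0,"ty":0.001,"tz":0.032,"spin":0}]'
```

```text
clock: 9.65
position: [0.5982, -0.0571, 0.1315]
orientation: [-3.141, 0.0, 0.434]
ft_force: [0.4, 0.6, -0.2]
finger_gap: 0.0232
gripper_force: 30.2
```

```bash
python3 -m handwheel '[{"fingers":0,"tx":0,"ty":0,"tz":0.001,"spin":0},{"fingers":0,"tx":0,"ty":0,"tz":0.002,"spin":0},{"fingers":0,"tx":0,"ty":0,"tz":0.003,"spin":0},{"fingers":0,"tx":0,"ty":0,"tz":0.003,"spin":0},{"fingers":0,"tx":0,"ty":0,"tz":0.003,"spin":0}]'; python3 -m handwheel '[{"fingers":0,"tx":0,"ty":0,"tz":0.001,"spin":0},{"fingers":0,"tx":0,"ty":0,"tz":0.002,"spin":0},{"fingers":0,"tx":0,"ty":0,"tz":0.002,"spin":0},{"fingers":0,"tx":0,"ty":0,"tz":0.002,"spin":0}]'
```

```text
clock: 10.07
position: [0.5987, -0.0571, 0.1292]
orientation: [3.141, -0.001, 0.434]
ft_force: [0.2, -0.7, 3.1]
finger_gap: 0.0234
gripper_force: 30.0
clock: 10.4
position: [0.5995, -0.057, 0.1284]
orientation: [3.14, -0.003, 0.434]
ft_force: [-1.2, 1.2, 11.4]
finger_gap: 0.0233
gripper_force: 30.0
```

```bash
python3 -m handwheel '[{"fingers":0,"tx":0,"ty":0,"tz":0.001,"spin":0},{"fingers":0,"tx":0,"ty":0,"tz":0.002,"spin":0},{"fingers":0,"tx":0,"ty":0,"tz":0.002,"spin":0},{"fingers":0,"tx":0,"ty":0,"tz":0.002,"spin":0}]'; python3 -m handwheel '[{"fingers":0,"tx":0,"ty":0,"tz":0.001,"spin":0},{"fingers":0,"tx":0,"ty":0,"tz":0.002,"spin":0},{"fingers":0,"tx":0,"ty":0,"tz":0.002,"spin":0},{"fingers":0,"tx":0,"ty":0,"tz":0.002,"spin":0}]'
```

```text
clock: 10.73
position: [0.5993, -0.0571, 0.126]
orientation: [3.14, -0.002, 0.434]
ft_force: [0.3, -0.4, 7.5]
finger_gap: 0.0234
gripper_force: 30.0
clock: 11.07
position: [0.598, -0.0572, 0.1219]
orientation: [-3.141, 0.001, 0.434]
ft_force: [2.2, -1.2, -4.0]
finger_gap: 0.0232
gripper_force: 30.2
```

```bash
python3 -m handwheel '[{"fingers":0,"tx":0,"ty":0,"tz":0.001,"spin":0},{"fingers":0,"tx":0,"ty":0,"tz":0.002,"spin":0},{"fingers":0,"tx":0,"ty":0,"tz":0.003,"spin":0},{"fingers":0,"tx":0,"ty":0,"tz":0.003,"spin":0},{"fingers":0,"tx":0,"ty":0,"tz":0.003,"spin":0},{"fingers":0,"tx":0,"ty":0,"tz":0.003,"spin":0}]'
```

```text
clock: 11.57
position: [0.5989, -0.0571, 0.1216]
orientation: [3.14, -0.001, 0.434]
ft_force: [-5.1, -0.3, 14.5]
finger_gap: 0.0232
gripper_force: 30.0
```

```bash
python3 -m handwheel '[{"fingers":0,"tx":-0.0005,"ty":-0.0002,"tz":0.001,"spin":0},{"fingers":0,"tx":-0.0005,"ty":-0.0002,"tz":0.001,"spin":0},{"fingers":0,"tx":-0.0005,"ty":-0.0002,"tz":0.001,"spin":0},{"fingers":0,"tx":-0.0005,"ty":-0.0002,"tz":0.001,"spin":0},{"fingers":0,"tx":-0.0005,"ty":-0.0002,"tz":0.001,"spin":0},{"fingers":0,"tx":-0.0005,"ty":-0.0002,"tz":0.001,"spin":0}]'
python3 - <<'E'
from h import *
a=manip.get_image("scene"); u,v=proj(a,[.598,-.057,.1])[0].astype(int); save(a,"b.png",(u-45,v-45,u+45,v+45),6)
for _ in range(3): manip.get_image("scene"); s=manip.get_state(); print(s["position"],s["ft_force"],s["gripper_force"])
E
```

```text
clock: 12.07
position: [0.5989, -0.0571, 0.1215]
orientation: [3.14, -0.002, 0.434]
ft_force: [-5.4, -0.7, 22.1]
finger_gap: 0.0231
gripper_force: 30.0
[ 0.59887278 -0.05706385  0.12153482] [-5.91767768  0.24848511 20.9968666 ] 30.00511202495545
[ 0.59887697 -0.05707863  0.1215604 ] [-5.14585452  0.68478431 20.43118993] 30.005074362270534
[ 0.59887491 -0.05706353  0.12155133] [-4.37243918  0.037514   20.24752716] 30.00506741926074
```

View pics/b.png

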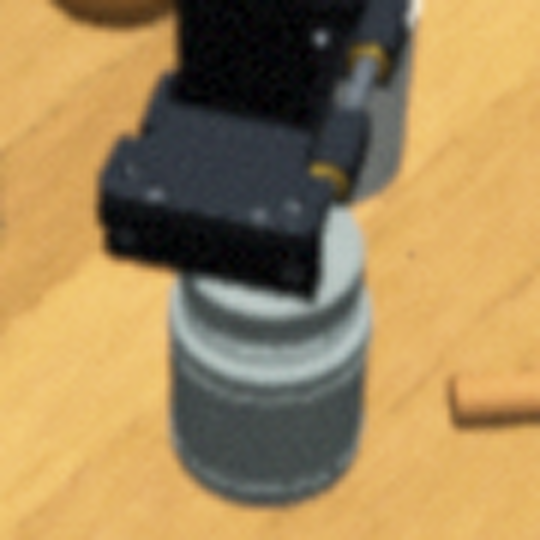

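The crop shows the lid (rim near (275,300)) seated squarely on the upright canister with the seal ring covered. The force holds steady at about 20 N with the TCP at the computed home height, so I'm handing in.

```bash
python3 -c "
from plant import manip
print(manip.finish_job())"
```

```text
the job is handed in; nothing more can be done
None
```

The medium lid is on the canister, pressed past the click to its home height and still held by the knob with about 20 N of downward force; the job is handed in, but the hand-in returned no verdict.

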